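# Restock the counter lane under its spring flap

## Robot

A 6-joint arm with a two-finger parallel gripper is mounted at the origin on a cart in front of the work surface, level with it; the furniture and walls round the work are solid. World frame = base frame: x ahead of the robot, y to its left, z up, the work surface at z = 0. Lengths are in mm, angles in rad, forces in N, time in s.
With the tool pointing down it reaches from about 275 to 1000 mm from the base axis. Payload 8.4 kg.
Tool frame: the origin (TCP) lies at the very end of the fingers, on their centre line; the grasp point (between the pads) lies 19 mm behind it; z points along the fingers, y is the direction in which the jaws open and shut (so a half turn about z gives the same grasp; the last joint's range is limited). The gripper opens to 85 mm and grips with 20 to 120 N. Pads are 22 mm wide; open, the fingers measure 114 mm over their backs; the gripper's body (76 mm by 85 mm) begins 54 mm behind the grasp point. The pads swing forward as they close: fully open they stand 13 mm farther back than shut.
Start: joints at [-1.22, 0.353, 1.633, -0, 1.155, -0.002], TCP at [215.953, -586.509, 231.281] pointing down, gripper open.
Joint ranges: [-2.63, 2.63], [-0.92, 2.1], [0.06, 2.66], [-1.3, 4.44], [0, 2.69], [-3.02, 3.02]. Speed limits (rad/s): [2.22, 2.22, 2.79, 3.14, 3.14, 3.14].

## Interface

Orientations are given as [roll, pitch, yaw] about the fixed x, y, z axes, in that order (R = Rz(yaw) Ry(pitch) Rx(roll)).
In Python, from rig import sense, grab_frame, sign_off, masks_of gives the robot as it stands. The module is installed in compiled form; this text tells all that it offers.
- The arm moves only by the shell command python3 -m inch 'ROWS' [FORCE]. ROWS is JSON, a list of rows, each an object of numbers: "gripper": the finger opening in m, from 0 to 0.0854; "tx", "ty", "tz": the shift along the tool's x, y, z in m; "spin": the turn about the tool's z in degrees. In form: [{"gripper": .., "tx": .., "ty": .., "tz": .., "spin": ..}, ...]. A call has exactly 8 rows; each row shifts and turns the commanded pose from where the row before left it, along the tool's axes as they then stand; what a row does not reach is not made up. A row lasts 1/10 s, in which the tool goes at most 50 mm and 8.59 degrees, less where a joint would pass 70% of its speed; a pose out of reach is approached as far as the arm can. A call is refused whole if a number of a shift passes 0.05 or a number of a turn 8.59, either way. A call with a gripper value outside its range is refused whole. The fingers move at their own pace and stop on an object; FORCE is the grip in N (left out, the last holds). Time passes only in rows, so rows that do not move let the fingers close, or fill a call up. It gives the time, the measured TCP pose, the force and the opening at its end, in the units of the state.
- sense(): the state, without advancing time (a new reading comes with each control period).
- grab_frame(name): name is "scene" or "top" or "wrist"; returns a dict with "pixels" (400x640x3 uint8, red, green, blue), "K" (3x3 intrinsics, pixels), "extrinsics" (4x4, takes a point from camera to world coordinates). Camera axes: x right, y down, z forward; pixel columns grow to the right and rows downward; lengths in mm; the calibration is good to about 2 mm. A picture is of the moment at which its call begins. There is no depth.
- sign_off(): hands the job in, once; it reports no verdict.
Trained networks look in the newest picture that a camera, given by its name, has taken for a name from the list of things; names that differ only in an ending like _2 or _b are one class to them, and where a whole thing is asked for, a point or a joint stands for the part that bears it (a point fixed in the world has none). Each returns a list of dicts, best first, with "conf" (0 to 1); they miss things now and then, are a little off and sometimes report something else, mostly with a low value. They report only what shows in the picture. A call takes as long as a camera call.
- masks_of(camera, target): "pixels" (400x640 bool, what is visible of it) and "centre" ([row, column] in pixels, amid what is visible of it).
The state is a dict: "clock": time; "qpos": joint angles; "qvel": joint speeds; "joint_efforts": joint torques, N m; "eef_pos": TCP position; "tcp_rot": TCP orientation; "contact_force": force on the tool from outside, world axes, zero at the start; "wrist_torque": the same for the moment, N m; "opening": opening from 0.0 (shut) to 1.0 (fully open).
Only numpy, scipy, OpenCV 4.12 (cv2) and the standard library are available. Lean on these libraries where they do the work, as an engineer would, in place of code of your own. Each camera call takes 0.05 s, during which the arm holds its last target.

## Task

Restock the display lane: press its long thumb bar down with one fingertip so that the spring flap lifts, and while holding it open push the mint tin along the lane under the flap with the other fingertip until the tin is wholly past the flap's lip. Then let go so that the flap springs fully shut behind the tin. Only push the tin, never lift it, and leave the other things on the counter where they are.

Things in the scene. Friction and masses are not known exactly. Their poses are not given: they have to be found in the camera images.
- lane: Aluminium stock lane fixed to the counter. Origin at counter height, in the plane of the flap's lip. Its +y is the push direction, into the lane (roughly to the robot's left); +x points across it, roughly away from the robot; z up. 'Lane' numbers below are mm in this frame. Base plate x -10 to 84, y -140 to 116; the tin slides on its top, z 4. End wall with its face at y 112, top z 30.
- tin_line (a point): Lane (42, 0, 4): on the base plate, on the lane's centre line, below the lip's plane. The tin's centre runs along lane x 42. Low guide rails (tops z 16) on both sides, inner faces at x 10 and x 74, run from y -70 to 112 and flare slightly outward from y -70 back to -90.
- open_strip (a point): Lane (56, 0, 4): on the base plate, in the strip x 40 to 74 that the flap never covers, shut or open. A vertical fingertip can run in this strip along the whole lane, pushing the tin's rear face slightly off its centre, and go past the flap.
- flap (a joint): Flap and thumb bar, one rigid see-saw: 0 = shut, positive (rad) = open, stop at 0.75. Hinge line parallel to lane y at lane x -3, z 18. Pressing the thumb bar down lifts the flap; a spring (0.08 N m/rad, preload 0.05 N m) shuts it when let go. The tin fits under the lip at 0.45 and more; 0.6 is comfortable. Pushing the tin against the shut lip does not open it.
- thumb_bar (a point): Point on top of the thumb bar, at lane y -60. A round grey bar 10 mm thick along lane y from -165 to 45, on the robot's side of the lane at lane x -29 (within 3 mm all the way down). Its top is at z 33 shut, z 20 with the flap at 0.47, z 15 at 0.63, z 12 at the stop; it takes about 2 N at first, 4 N fully down. A fingertip pressing it can slide along it.
- flap_cover (a point): Centre of the top of the flap's grey cover plate; shut, the plate lies over lane x -5 to 38, y 0 to 64, underside z 30, top z 33.
- flap_lip (a point): Middle of the lower edge of the flap's lip, at lane (32.5, 0, 14) when shut. The lip, 11 mm wide, hangs from the cover plate at lane x 27 to 38, y 0 to 3, down to z 14, and bars the tin's way; the tin's top is at z 26.
- tin: Flat mint tin (orange-red lid) standing in the lane's mouth, 60 mm across the lane (its x), 90 along it (its y), 22 high, about 0.06 kg; origin at the centre of its underside. It starts between the rails with its front 15 to 45 mm short of the lip. Behind the lip with the flap shut, its centre is at lane y 48 to 67.
- bar: Wrapped sweet bar lying on the counter, 52x144x14 mm; bystander. Origin under its centre.
- lollipop: Lollipop lying on the counter, 27x101x24 mm; bystander. Origin under its centre.
- marker: White marker pen lying on the counter, 17x135x16 mm; bystander. Origin under its centre.
- other_tin: Another mint tin (pink lid), lying on the bare counter away from the lane, 60x90x22 mm; bystander. Origin at the centre of its underside.

How it is judged:
By the outcome, as a careful person would: the job done as asked, in the order asked, and still so for the second after the job is handed in, with the robot touching nothing.
It also fails if it takes over 35 s, if anything falls off the work surface, if the arm or the gripper's body presses on something with over 40 N, if the wrist force passes 120 N, or if a joint passes its speed limit or range.

## Working session

There is one attempt and no reset: what is moved stays moved. The work goes in short steps, Python scripts to look and compute and a shell command to move; the robot and the scene stay as the last step left them, time stands still between calls to the robot, and variables do not carry over. Pictures are saved under pics/ and viewed, and the job is handed in when it is done.

```bash
mkdir -p pics; ls; python3 - <<'E'
from rig import sense, grab_frame, masks_of
import cv2, numpy as np
s=sense(); print(s)
for c in ["scene","top","wrist"]:
    f=grab_frame(c); cv2.imwrite(f"pics/{c}0.png",f["pixels"][:,:,::-1])
    print(c,f["K"].round(1).tolist(),f["extrinsics"].round(3).tolist())
    if c!="wrist":
      for t in ["lane","tin","flap","thumb_bar","flap_cover","other_tin","bar","lollipop","marker"]:
        print(t,[(round(d["conf"],2),np.round(d["centre"],1).tolist(),int(d["pixels"].sum())) for d in masks_of(c,t)[:3]])
print(sense()["clock"])
E
```

```text
pics
{'clock': 0.0, 'qpos': array([-1.22038896e+00,  3.53664337e-01,  1.63413525e+00,  3.76882744e-05,
        1.15520987e+00, -2.34273578e-03]), 'qvel': array([-0.00153215, -0.00115193,  0.00088658, -0.00189504,  0.00033968,
        0.00021152]), 'joint_efforts': array([-6.74150033e-04, -6.05266142e+01, -3.42068052e+01, -2.12743163e-05,
        9.38176032e-03,  8.10760184e-05]), 'eef_pos': array([ 215.80440037, -586.04790455,  230.55109856]), 'tcp_rot': array([-3.14017593e+00, -3.77777529e-05,  3.52734835e-01]), 'contact_force': array([ 0.32660536, -1.10551672, -0.21243599]), 'wrist_torque': array([-0.02816512,  0.00294473,  0.01089574]), 'opening': 1.0000213086591254}
scene [[519.5, 0.0, 322.2], [0.0, 519.5, 197.9], [0.0, 0.0, 1.0]] [[0.908, 0.329, -0.26, 849.534], [0.42, -0.713, 0.562, -695.058], [-0.001, -0.619, -0.785, 1057.079], [0.0, 0.0, 0.0, 1.0]]
lane [(0.92, [205.7, 324.1], 2889)]
tin [(0.72, [223.9, 324.0], 833)]
flap [(0.77, [203.8, 307.5], 1398)]
thumb_bar [(0.77, [203.9, 306.8], 1413)]
flap_cover [(0.86, [202.1, 304.0], 1418)]
other_tin [(0.85, [114.7, 336.3], 563), (0
[... 179 characters left out ...]
5], [0.0, 0.0, 1.0]] [[-0.021, -0.988, 0.154, 374.232], [-1.0, 0.024, 0.016, 4.63], [-0.019, -0.153, -0.988, 1060.392], [0.0, 0.0, 0.0, 1.0]]
lane [(0.62, [213.9, 307.5], 3392)]
tin [(0.94, [200.1, 341.9], 814)]
flap [(0.8, [221.2, 319.7], 1426)]
thumb_bar [(0.66, [222.5, 318.1], 1479)]
flap_cover [(0.73, [223.3, 323.4], 1561)]
other_tin [(0.73, [258.1, 192.7], 931)]
bar [(0.76, [197.9, 205.1], 953)]
lollipop [(0.5, [237.8, 461.1], 81), (0.4, [183.6, 446.8], 321)]
marker [(0.78, [183.3, 446.0], 274)]
wrist [[344.6, 0.0, 324.5], [0.0, 344.6, 197.6], [0.0, 0.0, 1.0]] [[0.345, -0.894, -0.285, 289.608], [-0.938, -0.329, -0.105, -560.348], [0.0, 0.304, -0.953, 374.245], [0.0, 0.0, 0.0, 1.0]]
1.05
```

View images.

```bash
python3 - <<'E'
import cv2
a=cv2.imread("pics/top0.png")[120:300,160:480]; cv2.imwrite("pics/top0c.png",cv2.resize(a,(800,450),interpolation=cv2.INTER_CUBIC))
a=cv2.imread("pics/scene0.png")[80:360,160:480]; cv2.imwrite("pics/scene0c.png",cv2.resize(a,(680,595),interpolation=cv2.INTER_CUBIC))
E
```

```text
(no output)
```

View pics/top0c.png

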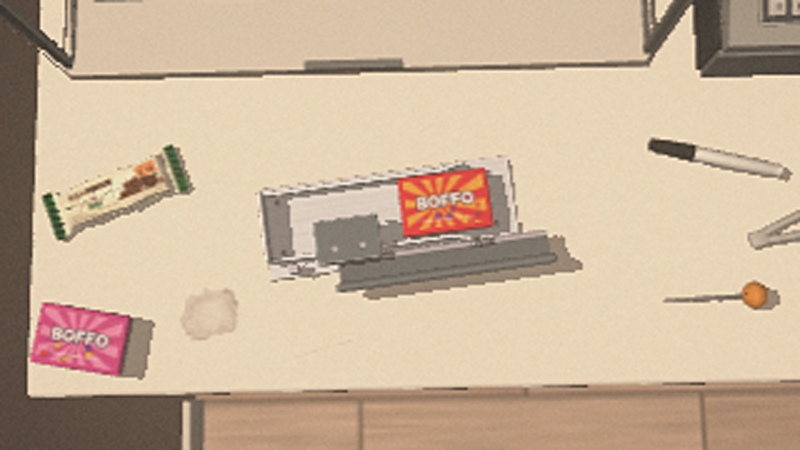

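View pics/scene0c.png

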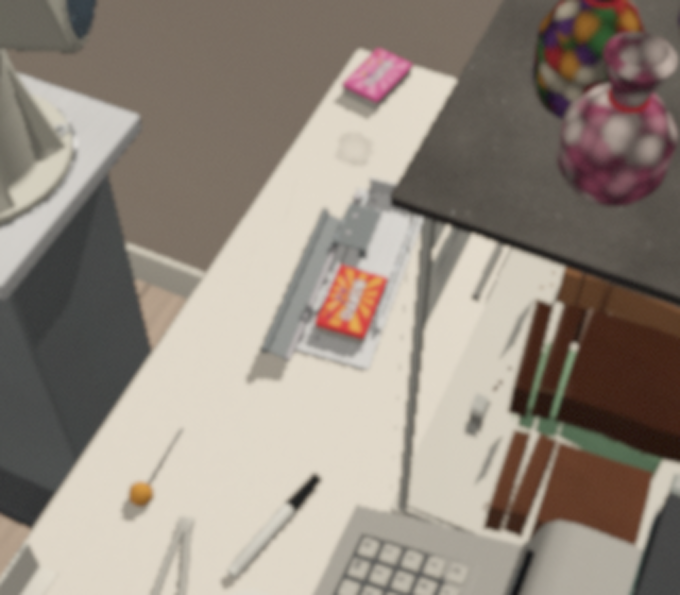

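```bash
python3 - <<'E'
import cv2
a=cv2.imread("pics/top0.png")[175:245,255:400]; cv2.imwrite("pics/top0d.png",cv2.resize(a,None,fx=5.5,fy=5.5,interpolation=cv2.INTER_CUBIC))
a=cv2.imread("pics/scene0.png")[155:260,270:370]; cv2.imwrite("pics/scene0d.png",cv2.resize(a,None,fx=5.5,fy=5.5,interpolation=cv2.INTER_CUBIC))
E
```

```text
(no output)
```

View pics/top0d.png

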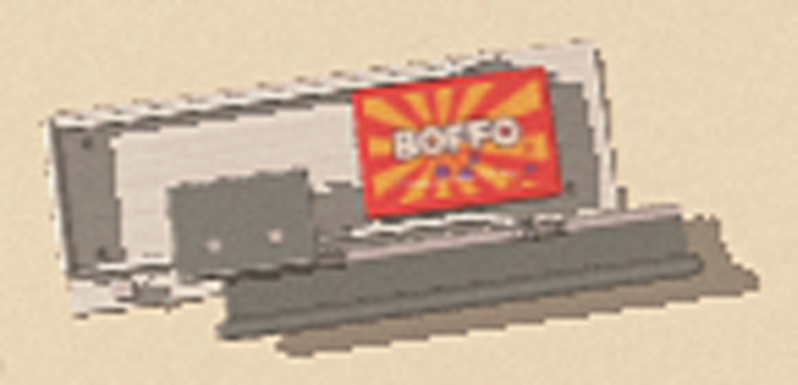

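View pics/scene0d.png

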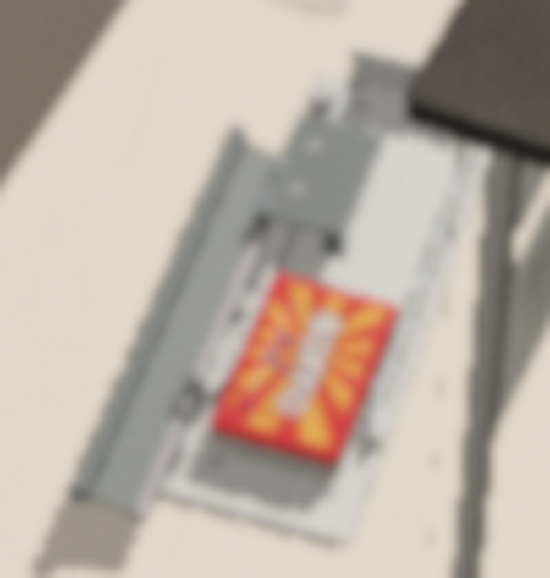

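View pics/wrist0.png

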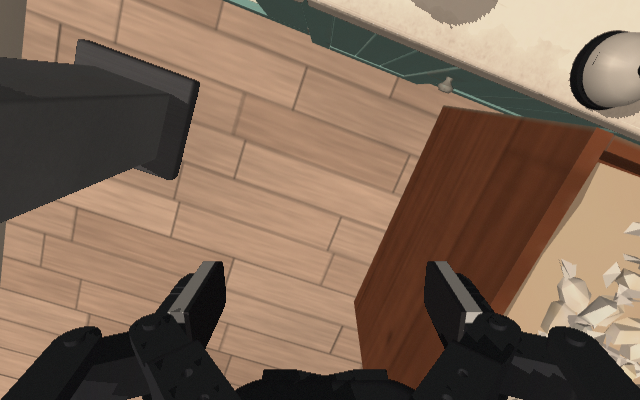

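```bash
cat > h.py <<'E'
import numpy as np, cv2
from scipy.optimize import least_squares
K={"top":np.array([[420.1,0,322.7],[0,420.1,204.5],[0,0,1]]),"scene":np.array([[519.5,0,322.2],[0,519.5,197.9],[0,0,1]])}
E={}
def l2w(p,q):
    x,y,a=p; q=np.asarray(q,float).reshape(-1,3); c,s=np.cos(a),np.sin(a)
    return np.c_[x+c*q[:,0]-s*q[:,1], y+s*q[:,0]+c*q[:,1], q[:,2]]
def proj(K,X,P):
    R=X[:3,:3]; t=X[:3,3]; c=(np.atleast_2d(P)-t)@R
    return np.c_[K[0,0]*c[:,0]/c[:,2]+K[0,2],K[1,1]*c[:,1]/c[:,2]+K[1,2]]
def ray(K,X,uv,z):
    d=X[:3,:3]@np.array([(uv[0]-K[0,2])/K[0,0],(uv[1]-K[1,2])/K[1,1],1]); t=X[:3,3]
    return t+d*(z-t[2])/d[2]
E
python3 - <<'E'
from h import *
from rig import grab_frame, masks_of,sense
F={c:grab_frame(c) for c in ["top","scene"]}
np.savez("cal.npz",**{c+k:F[c][n] for c in F for k,n in (("K","K"),("X","extrinsics"))})
obs=[("top",(84,-140,4),(595,40)),("top",(38,64,33),(168,187)),("top",(38,0,33),(305,172)),("top",(-5,64,33),(178,275)),
("top",(-29,45,30),(222,332)),("top",(-29,-165,30),(700,264)),
("scene",(84,-140,4),(345,545)),("scene",(-10,-140,4),(165,490)),("scene",(38,0,33),(340,238)),("scene",(-29,-165,30),(78,490)),("scene",(-29,45,30),(235,130))]
off={"top":(255,175),"scene":(270,155)}
uv=np.array([[off[c][0]+u/5.5,off[c][1]+v/5.5] for c,_,(u,v) in obs])
def res(p):
    return np.concatenate([proj(F[c]["K"],F[c]["extrinsics"],l2w(p,q))[0]-uv[i] for i,(c,q,_) in enumerate(obs)])
r=least_squares(res,[400,0,.1],loss="soft_l1"); print(r.x, res(r.x).reshape(-1,2).round(1).tolist())
np.save("lane.npy",r.x)
def box(x0,x1,y0,y1,z): return [(x0,y0,z),(x1,y0,z),(x1,y1,z),(x0,y1,z)]
for c in F:
    im=F[c]["pixels"][:,:,::-1].copy(); s=5.5; x0,y0=off[c]
    h,w=(70,145) if c=="top" else (105,100)
    im=cv2.resize(im[y0:y0+h,x0:x0+w],None,fx=s,fy=s,interpolation=cv2.INTER_CUBIC)
    for b,col in ((box(-10,84,-140,116,4),(255,0,0)),(box(-5,38,0,64,33),(0,255,0)),(box(-34,-24,-165,45,30),(0,0,255)),(box(10,74,-70,112,16),(255,0,255))):
        p=proj(F[c]["K"],F[c]["extrinsics"],l2w(r.x,b)); p=((p-[x0,y0])*s).round().astype(int)
        cv2.polylines(im,[p],True,col,1)
    cv2.imwrite(f"pics/ov_{c}.png",im)
# tin
X=[]
for c in F:
    m=masks_of(c,"tin"); cv=m[0]["centre"]; w=ray(F[c]["K"],F[c]["extrinsics"],(cv[1],cv[0]),24); 
    a=r.x[2];d=w[:2]-r.x[:2]; print(c,m[0]["conf"],w,"lane",d@[np.cos(a),np.sin(a)],d@[-np.sin(a),np.cos(a)])
print(sense()["clock"])
# furniture: front lower rail post base
for uv in [(160+70/2.5,120+75/2.5),(160+650/2.5,120+65/2.5)]: print(ray(F["top"]["K"],F["top"]["extrinsics"],uv,0),ray(F["top"]["K"],F["top"]["extrinsics"],uv,250))
E
```

```text
[4.94624629e+02 4.51224773e+01 1.18528293e-01] [[0.1, -0.4], [-0.1, 0.0], [0.6, -0.9], [0.3, 1.1], [1.3, -0.6], [-1.0, -0.2], [0.2, -0.4], [-4.2, -0.7], [0.4, -0.7], [-0.0, -0.4], [-0.0, 0.4]]
top 0.92 [547.25174528 -16.08717422  24.        ] lane 45.01977155141818 -67.00339558836545
scene 0.61 [543.79320737 -27.46677801  24.        ] lane 40.23985062481367 -77.89418173113596
1.25
[692.19273133 371.62840781   0.        ] [617.22968198 285.10412747 250.        ]
[ 686.69301734 -234.84669041    0.        ] [ 613.02659091 -178.38725916  250.        ]
```

```bash
sleep 3
```

```text
(no output)
```

View pics/ov_top.png

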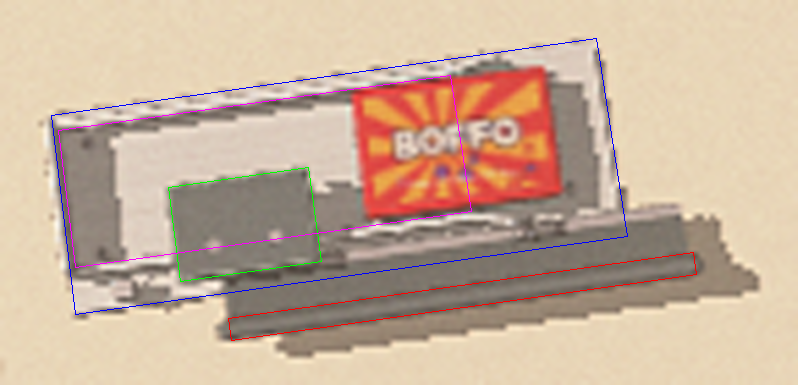

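View pics/ov_scene.png

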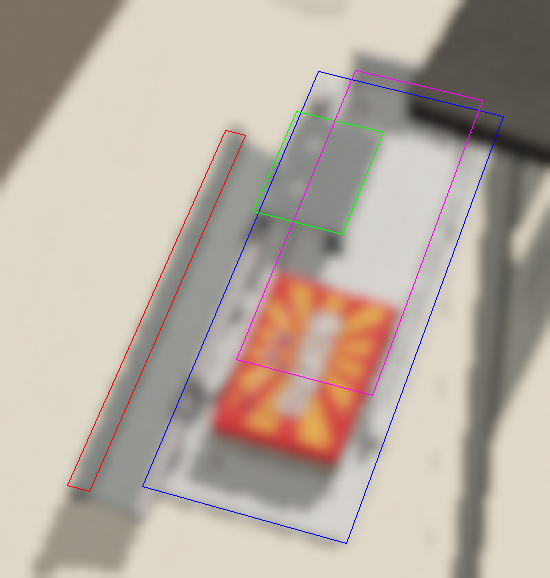

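View pics/scene0.png

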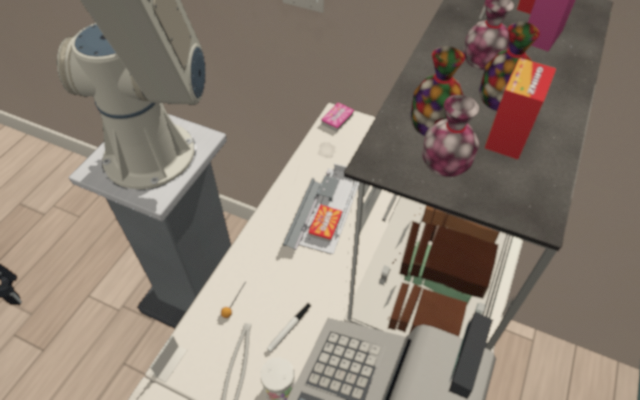

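View pics/top0.png

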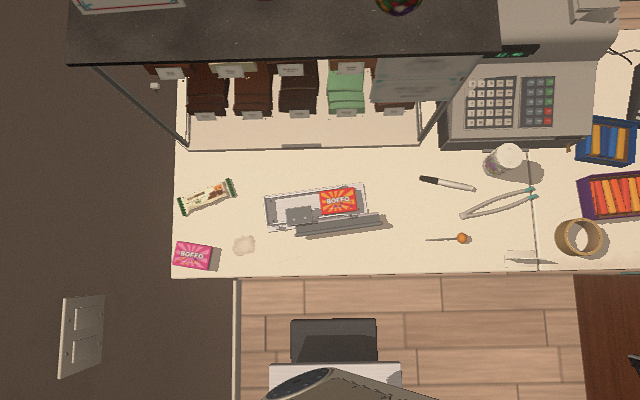

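```bash
python3 - <<'E'
import numpy as np
d=np.array([527-215.8,-102+586.05]);n=16
yaw=.3527;st=np.deg2rad(8.5)
print(np.rad2deg(.1185+np.pi/2-.3527))
for k in range(n):
    tx=np.array([np.cos(yaw),np.sin(yaw)]);ty=np.array([np.sin(yaw),-np.cos(yaw)])
    print(k,(d/n@tx).round(1),(d/n@ty).round(1))
    if k<9: yaw+=st
E
```

```text
76.58132843803612
0 28.7 -21.7
1 31.6 -17.2
2 33.8 -12.3
3 35.2 -7.2
4 35.9 -1.9
5 35.8 3.4
6 34.9 8.7
7 33.2 13.7
8 30.8 18.5
9 27.8 22.9
10 27.8 22.9
11 27.8 22.9
12 27.8 22.9
13 27.8 22.9
14 27.8 22.9
15 27.8 22.9
```

```bash
python3 -m inch '[{"gripper":0.0715,"tx":0.029,"ty":-0.022,"tz":0,"spin":-8.5},{"gripper":0.0715,"tx":0.032,"ty":-0.017,"tz":0,"spin":-8.5},{"gripper":0.0715,"tx":0.034,"ty":-0.012,"tz":0,"spin":-8.5},{"gripper":0.0715,"tx":0.035,"ty":-0.007,"tz":0,"spin":-8.5},{"gripper":0.0715,"tx":0.036,"ty":-0.002,"tz":0,"spin":-8.5},{"gripper":0.0715,"tx":0.036,"ty":0.003,"tz":0,"spin":-8.5},{"gripper":0.0715,"tx":0.035,"ty":0.009,"tz":0,"spin":-8.5},{"gripper":0.0715,"tx":0.033,"ty":0.014,"tz":0,"spin":-8.5}]' 30
```

```text
clock: 2.05
eef_pos: [373.4, -343.0, 231.5]
tcp_rot: [3.141, 0.0, 1.546]
contact_force: [-0.2, 0.1, -0.0]
opening: 0.837
```

```bash
python3 -m inch '[{"gripper":0.0715,"tx":0.0305,"ty":0.0185,"tz":0,"spin":-8.2},{"gripper":0.0715,"tx":0.0275,"ty":0.0225,"tz":0,"spin":0},{"gripper":0.0715,"tx":0.0275,"ty":0.0225,"tz":0,"spin":0},{"gripper":0.0715,"tx":0.0275,"ty":0.0225,"tz":0,"spin":0},{"gripper":0.0715,"tx":0.0275,"ty":0.0225,"tz":0.03,"spin":0},{"gripper":0.0715,"tx":0.0275,"ty":0.0225,"tz":0.03,"spin":0},{"gripper":0.0715,"tx":0.0275,"ty":0.0225,"tz":0.03,"spin":0},{"gripper":0.0715,"tx":0.0275,"ty":0.0225,"tz":0.03,"spin":0}]'
python3 - <<'E'
from rig import *
from h import *
f=grab_frame("wrist"); cv2.imwrite("pics/w1.png",f["pixels"][:,:,::-1])
g=grab_frame("scene"); cv2.imwrite("pics/s1.png",cv2.resize(g["pixels"][120:300,220:460,::-1],None,fx=3,fy=3,interpolation=cv2.INTER_CUBIC))
s=sense(); p=np.load("lane.npy"); a=p[2]; d=s["eef_pos"][:2]-p[:2]
print(s["eef_pos"],s["tcp_rot"],s["contact_force"],s["opening"],"lane",d@[np.cos(a),np.sin(a)],d@[-np.sin(a),np.cos(a)])
im=f["pixels"][:,:,::-1].copy()
def box(x0,x1,y0,y1,z): return [(x0,y0,z),(x1,y0,z),(x1,y1,z),(x0,y1,z)]
for b,col in ((box(-10,84,-140,116,4),(255,0,0)),(box(-5,38,0,64,33),(0,255,0)),(box(-34,-24,-165,45,30),(0,0,255)),(box(12,72,-115,-25,26),(255,0,255))):
    cv2.polylines(im,[proj(f["K"],f["extrinsics"],l2w(p,b)).round().astype(int)],True,col,1)
cv2.imwrite("pics/w1o.png",im)
E
```

```text
clock: 2.85
eef_pos: [528.1, -104.2, 110.4]
tcp_rot: [3.141, 0.0, 1.683]
contact_force: [0.3, -0.9, 1.3]
opening: 0.838
[ 526.8616472  -102.16032246  107.76873052] [-3.13740535e+00 -2.14317704e-03  1.68553211e+00] [-0.18535208  0.15033469 -0.38435158] 0.8404206766408707 lane 14.594503689110784 -150.06148383159044
```

View pics/w1o.png

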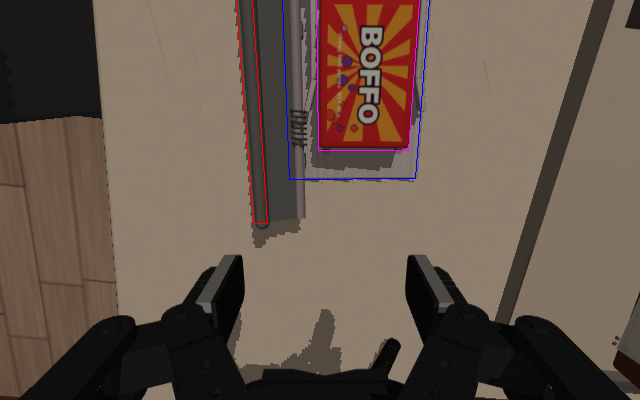

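View pics/s1.png

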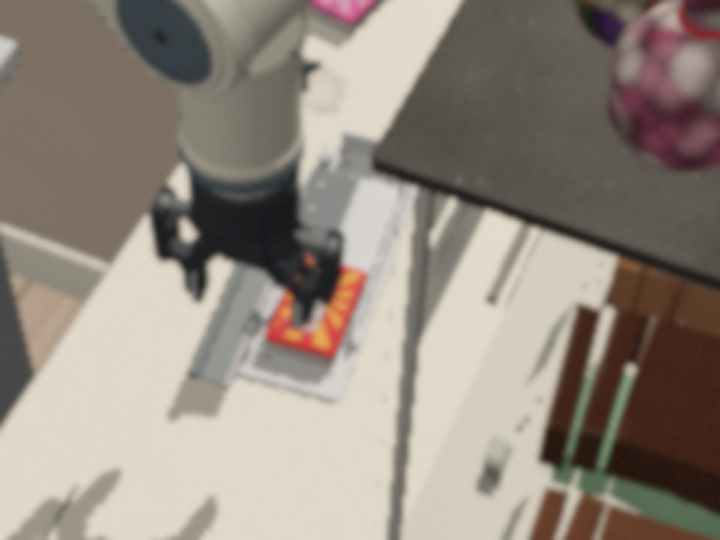

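```bash
python3 - <<'E'
from rig import *
from h import *
f=grab_frame("wrist"); s=sense()
from scipy.spatial.transform import Rotation as R
Rm=R.from_euler("xyz",s["tcp_rot"]).as_matrix()
im=cv2.resize(f["pixels"][230:400,150:500,::-1],None,fx=2.2,fy=2.2,interpolation=cv2.INTER_CUBIC)
for z,col in ((0,(0,0,255)),(-8,(0,255,0)),(-12,(255,0,0))):
  for sg in (1,-1):
    P=np.array([(x,sg*y,z) for x,y in ((-11,35.7),(11,35.7),(11,50.2),(-11,50.2))])@Rm.T+s["eef_pos"]
    q=(proj(f["K"],f["extrinsics"],P)-[150,230])*2.2
    cv2.polylines(im,[q.round().astype(int)],True,col,1)
cv2.imwrite("pics/w2.png",im); print(s["eef_pos"])
E
```

```text
[ 526.72851673 -103.6891377   109.35921553]
```

View pics/w2.png

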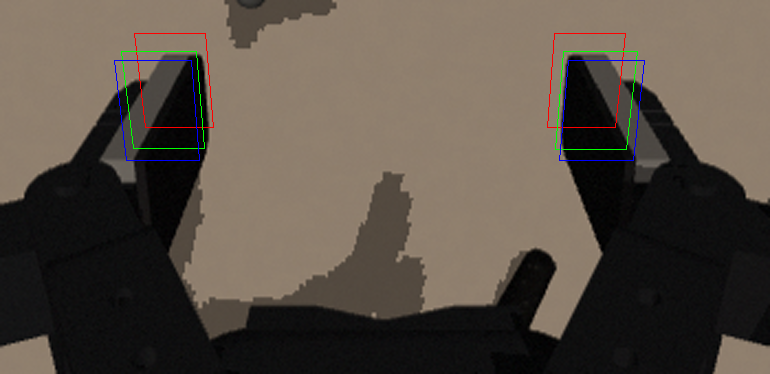

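```bash
python3 -m inch '[{"gripper":0.080,"tx":0,"ty":-0.0005,"tz":0.02},{"gripper":0.080,"tx":0,"ty":0,"tz":0.02},{"gripper":0.080,"tx":0,"ty":0,"tz":0.02},{"gripper":0.080,"tx":0,"ty":0,"tz":0.015},{"gripper":0.080,"tz":0},{"gripper":0.080,"tz":0},{"gripper":0.080,"tz":0},{"gripper":0.080,"tz":0}]'
cat > st.py <<'E'
from rig import *
from h import *
p=np.load("lane.npy"); a=p[2]; T=np.array([[np.cos(a),np.sin(a)],[-np.sin(a),np.cos(a)]])
def state():
    s=sense(); print(round(s["clock"],2),"lane",(T@(s["eef_pos"][:2]-p[:2])).round(1),"z",s["eef_pos"][2].round(1),"yawerr",round(np.rad2deg(s["tcp_rot"][2]-a-np.pi/2),2),"F",s["contact_force"].round(1),"M",s["wrist_torque"].round(2),"op",round(s["opening"],3))
def pic(c,name,roi,k):
    f=grab_frame(c); x0,x1,y0,y1=roi
    cv2.imwrite("pics/"+name,cv2.resize(f["pixels"][y0:y1,x0:x1,::-1],None,fx=k,fy=k,interpolation=cv2.INTER_CUBIC)); return f
E
python3 - <<'E'
from st import *
state(); pic("wrist","w3.png",(0,640,0,400),1.2); state(); pic("scene","s3.png",(240,400,150,290),4); state()
E
```

```text
3.0 lane [  14.3 -151.6] z 109.4 yawerr -0.21 F [-0.8  0.1  0.3] M [-0.01  0.02 -0.03] op 0.837
3.05 lane [  14.4 -152.7] z 110.6 yawerr -0.26 F [ 0.3 -0.5 -0.6] M [-0.08 -0.02  0.  ] op 0.838
3.1 lane [  14.6 -153.5] z 111.4 yawerr -0.33 F [-0.6  0.  -0.4] M [-0.01 -0.03 -0.03] op 0.837$[0]: bad value
```

View pics/w3.png

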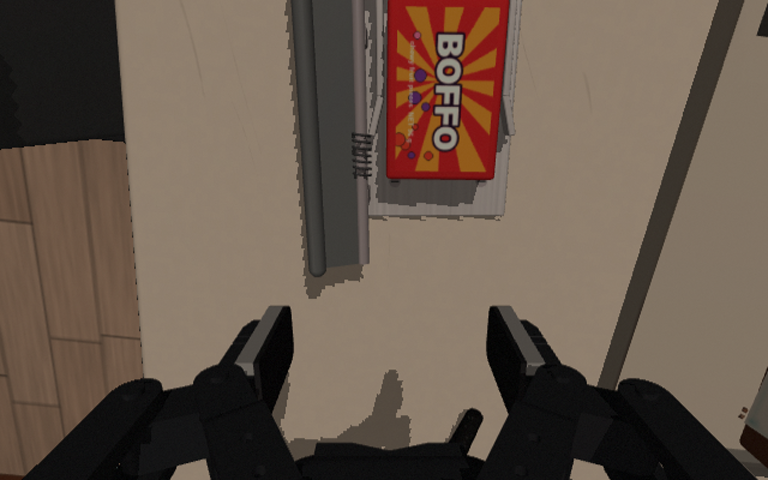

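View pics/s3.png

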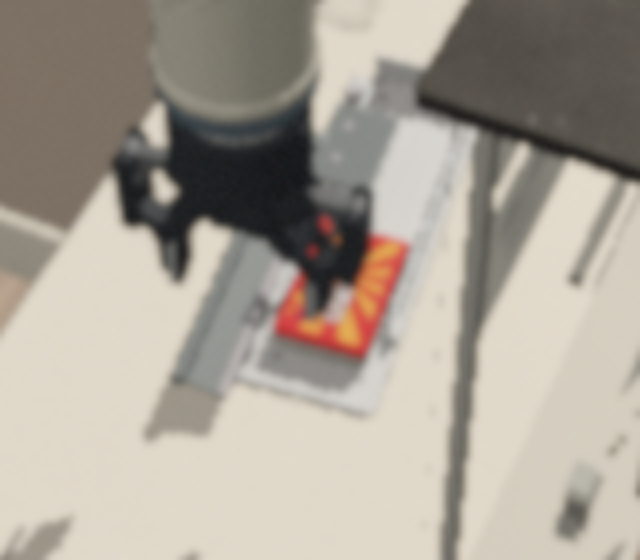

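```bash
python3 -m inch '[{"gripper":0.080,"tx":0.003,"ty":0,"tz":0.02,"spin":0},{"gripper":0.080,"tx":0.002,"ty":0,"tz":0.02,"spin":0},{"gripper":0.080,"tx":0,"ty":0,"tz":0.02,"spin":0},{"gripper":0.080,"tx":0,"ty":0,"tz":0.015,"spin":0},{"gripper":0.080,"tx":0,"ty":0,"tz":0,"spin":0},{"gripper":0.080,"tx":0,"ty":0,"tz":0,"spin":0},{"gripper":0.080,"tx":0,"ty":0,"tz":0,"spin":0},{"gripper":0.080,"tx":0,"ty":0,"tz":0,"spin":0}]'
python3 - <<'E'
from st import *
state(); pic("wrist","w4.png",(0,640,0,400),1.2); state(); pic("scene","s4.png",(240,400,150,290),4); state()
E
```

```text
clock: 3.9
eef_pos: [527.4, -100.9, 37.5]
tcp_rot: [3.14, 0.001, 1.682]
contact_force: [-0.5, -0.2, 0.5]
opening: 0.933
3.9 lane [  15.3 -148.9] z 37.5 yawerr -0.4 F [-0.5 -0.2  0.5] M [-0.01  0.01 -0.03] op 0.933
3.95 lane [  15.2 -148.8] z 37.3 yawerr -0.39 F [ 1.  -0.1 -0.8] M [-0.04 -0.04  0.01] op 0.934
4.0 lane [  15.  -148.7] z 37.0 yawerr -0.38 F [ 0.4  0.5 -0.4] M [ 0.05 -0.04  0.01] op 0.933
```

View pics/w4.png

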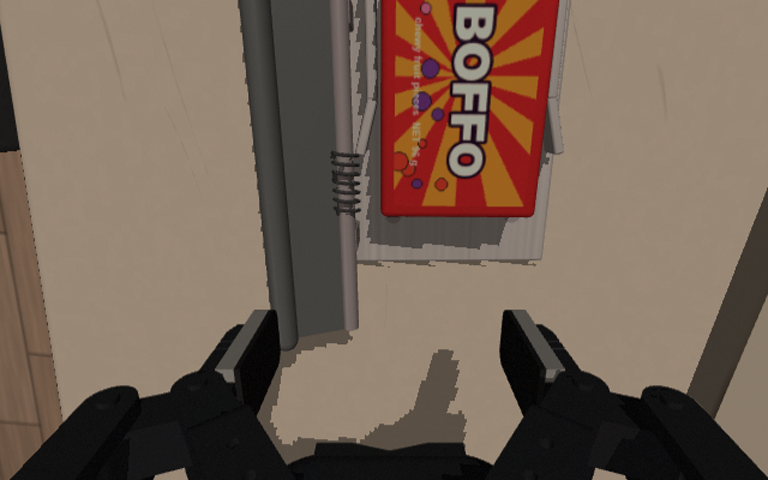

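View pics/s4.png

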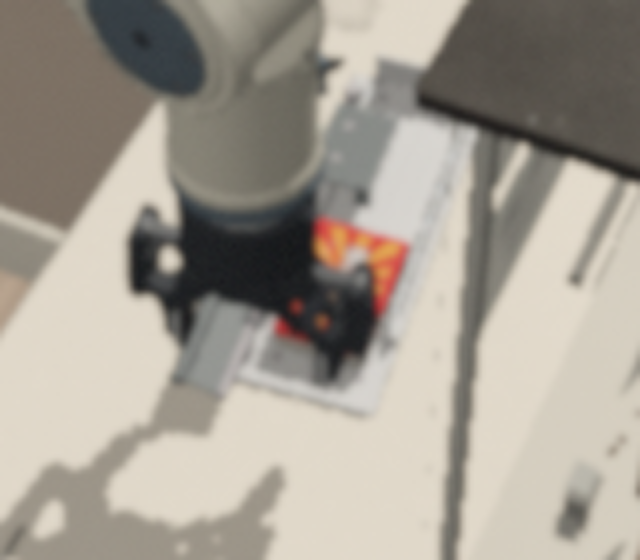

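```bash
python3 -m inch '[{"gripper":0.080,"tx":0,"ty":-0.001,"tz":0.01,"spin":-0.4},{"gripper":0.080,"tx":0,"ty":0,"tz":0.007,"spin":0},{"gripper":0.080,"tx":0,"ty":0,"tz":0.004,"spin":0},{"gripper":0.080,"tx":0,"ty":0,"tz":0.004,"spin":0},{"gripper":0.080,"tx":0,"ty":0,"tz":0.003,"spin":0},{"gripper":0.080,"tx":0,"ty":0,"tz":0.003,"spin":0},{"gripper":0.080,"tx":0,"ty":0,"tz":0,"spin":0},{"gripper":0.080,"tx":0,"ty":0,"tz":0,"spin":0}]'
python3 - <<'E'
from st import *
state(); pic("wrist","w5.png",(0,640,0,400),1.2); state(); pic("scene","s5.png",(240,400,150,290),4); state();pic("top","t5.png",(240,400,165,260),5);state()
E
```

```text
clock: 4.8
eef_pos: [525.7, -100.6, 5.3]
tcp_rot: [-3.141, -0.0, 1.69]
contact_force: [-2.0, 1.1, 3.5]
opening: 0.936
4.8 lane [  13.6 -148.4] z 5.3 yawerr 0.02 F [-2.   1.1  3.5] M [ 0.02  0.51 -0.02] op 0.936
4.85 lane [  13.6 -148.4] z 5.4 yawerr 0.02 F [-2.  -0.2  2.7] M [ 0.07  0.55 -0.07] op 0.936
4.9 lane [  13.6 -148.4] z 5.4 yawerr 0.02 F [-2.9  0.4  3.1] M [0.09 0.55 0.01] op 0.938
4.95 lane [  13.7 -148.4] z 5.5 yawerr 0.02 F [-2.6  1.   2.5] M [ 0.05  0.55 -0.05] op 0.934
```

View pics/w5.png

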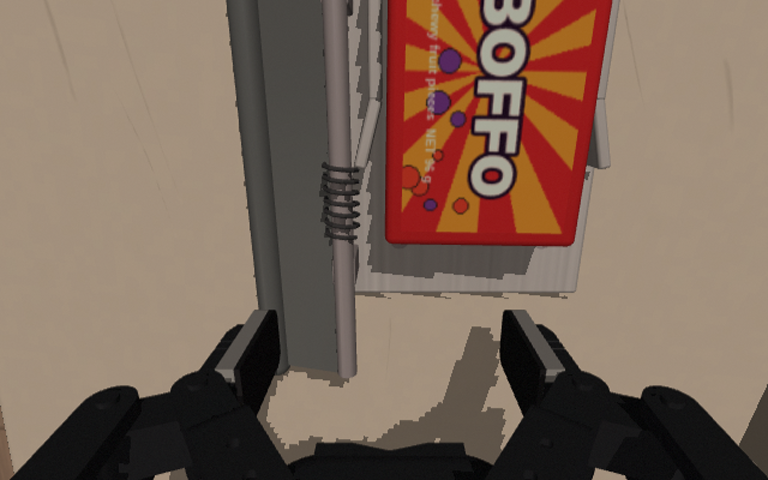

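View pics/s5.png

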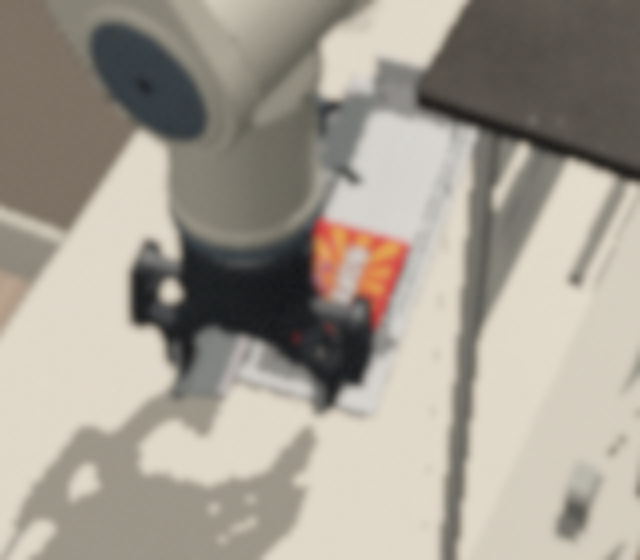

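View pics/t5.png

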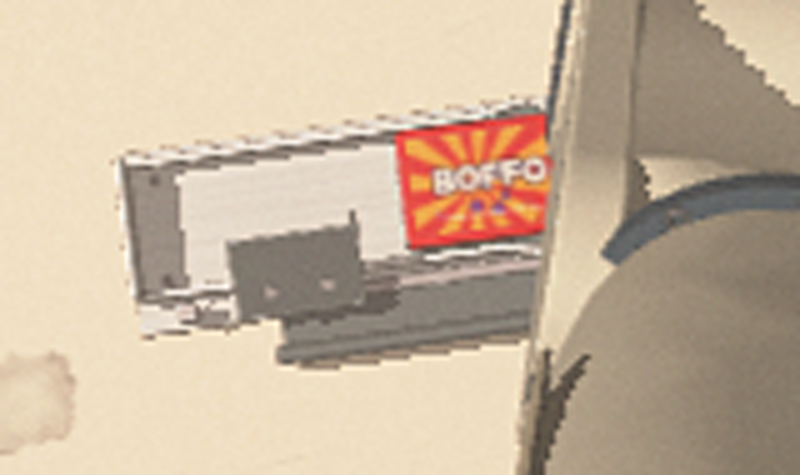

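```bash
python3 - <<'E'
from h import *
d=np.load("cal.npz"); p=np.load("lane.npy")
for th in (0,.45,.5,.55,.6,.65,.7,.75):
    q=[]
    for y in (0,64):
        x,z=41,15; q.append((-3+x*np.cos(th)-z*np.sin(th),y,18+x*np.sin(th)+z*np.cos(th)))
    u=(proj(d["topK"],d["topX"],l2w(p,q))-[240,165])*5
    print(th,u.round(0).tolist())
E
```

```text
0 [[355.0, 202.0], [227.0, 220.0]]
0.45 [[357.0, 218.0], [227.0, 237.0]]
0.5 [[357.0, 221.0], [227.0, 239.0]]
0.55 [[357.0, 224.0], [227.0, 242.0]]
0.6 [[358.0, 227.0], [227.0, 246.0]]
0.65 [[358.0, 230.0], [227.0, 249.0]]
0.7 [[359.0, 234.0], [227.0, 252.0]]
0.75 [[359.0, 237.0], [228.0, 256.0]]
```

```bash
python3 -m inch '[{"gripper":0.080,"tx":0,"ty":-0.001,"tz":0.002,"spin":0},{"gripper":0.080,"tx":0.005,"ty":0,"tz":0,"spin":0},{"gripper":0.080,"tx":0.008,"ty":0,"tz":0,"spin":0},{"gripper":0.080,"tx":0.008,"ty":0,"tz":0,"spin":0},{"gripper":0.080,"tx":0.008,"ty":0,"tz":0,"spin":0},{"gripper":0.080,"tx":0.008,"ty":0,"tz":0,"spin":0},{"gripper":0.080,"tx":0.008,"ty":0,"tz":0,"spin":0},{"gripper":0.080,"tx":0.005,"ty":0,"tz":0,"spin":0}]'
python3 - <<'E'
from st import *
state(); pic("wrist","w6.png",(0,640,0,400),1.2); state(); pic("top","t6.png",(240,400,165,260),5);state()
E
```

```text
clock: 5.75
eef_pos: [518.7, -50.3, 3.4]
tcp_rot: [3.141, 0.0, 1.69]
contact_force: [0.0, -3.9, 5.2]
opening: 0.935
5.75 lane [ 12.7 -97.6] z 3.4 yawerr 0.05 F [ 0.  -3.9  5.2] M [-0.67 -0.03  0.07] op 0.935
5.8 lane [ 12.5 -97.1] z 3.3 yawerr 0.05 F [1.9 0.8 3.9] M [ 0.09 -0.06 -0.02] op 0.934
5.85 lane [ 12.6 -97.3] z 3.3 yawerr 0.03 F [0.  2.8 4. ] M [ 0.38  0.03 -0.17] op 0.939
```

View pics/w6.png

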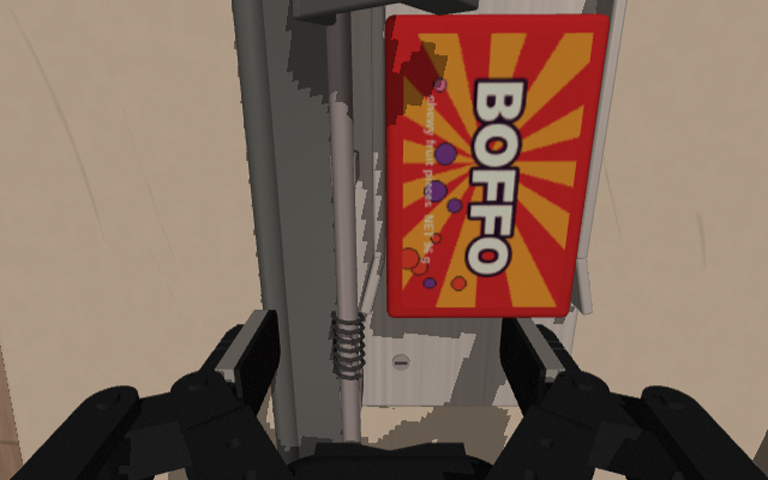

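View pics/t6.png

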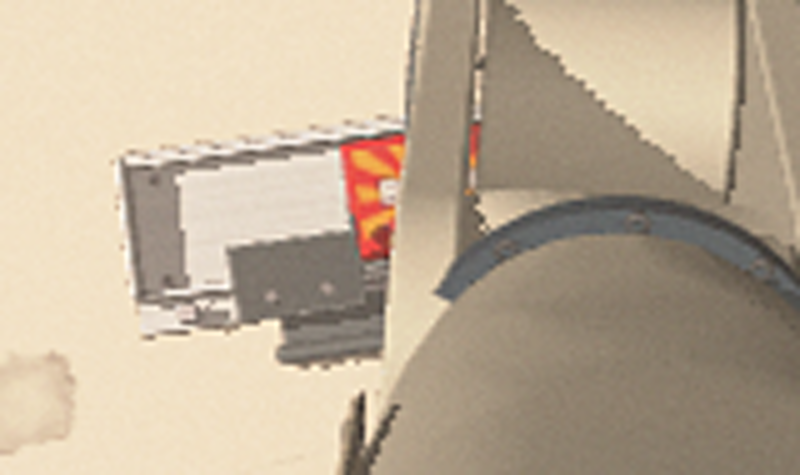

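```bash
python3 -m inch '[{"gripper":0.080,"tx":0.005,"ty":0,"tz":0.0005,"spin":0},{"gripper":0.080,"tx":0.007,"ty":0,"tz":0,"spin":0},{"gripper":0.080,"tx":0.008,"ty":0,"tz":0,"spin":0},{"gripper":0.080,"tx":0.008,"ty":0,"tz":0,"spin":0},{"gripper":0.080,"tx":0.008,"ty":0,"tz":0,"spin":0},{"gripper":0.080,"tx":0.008,"ty":0,"tz":0,"spin":0},{"gripper":0.080,"tx":0.007,"ty":0,"tz":0,"spin":0},{"gripper":0.080,"tx":0.005,"ty":0,"tz":0,"spin":0}]'
python3 - <<'E'
from st import *
state(); pic("wrist","w7.png",(0,640,0,400),1.2); state(); pic("top","t7.png",(240,400,165,260),5);state()
E
```

```text
clock: 6.65
eef_pos: [511.9, 5.2, 2.8]
tcp_rot: [-3.141, -0.0, 1.69]
contact_force: [-0.4, -3.3, 3.9]
opening: 0.939
6.65 lane [ 12.4 -41.6] z 2.8 yawerr 0.05 F [-0.4 -3.3  3.9] M [-0.61  0.09  0.04] op 0.939
6.7 lane [ 12.4 -41.2] z 2.7 yawerr 0.04 F [0.7 0.7 3.3] M [-0.03  0.07 -0.02] op 0.94
6.75 lane [ 12.4 -41.4] z 2.7 yawerr 0.03 F [-0.8  1.2  4.8] M [ 0.42  0.15 -0.1 ] op 0.939
```

View pics/w7.png

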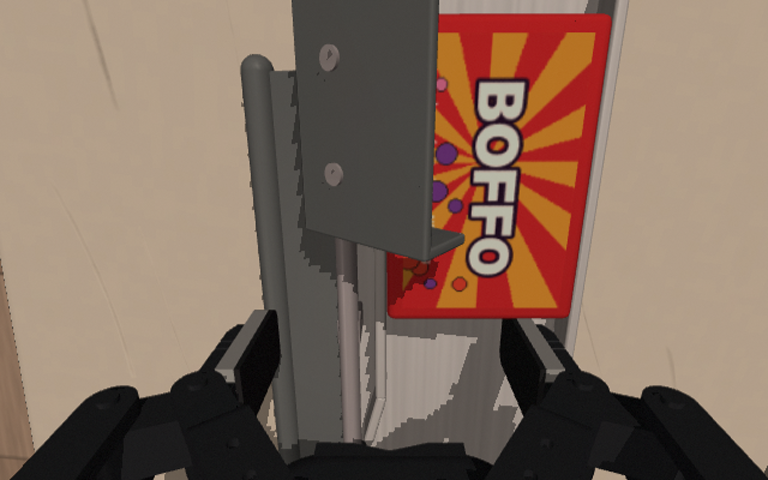

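View pics/t7.png

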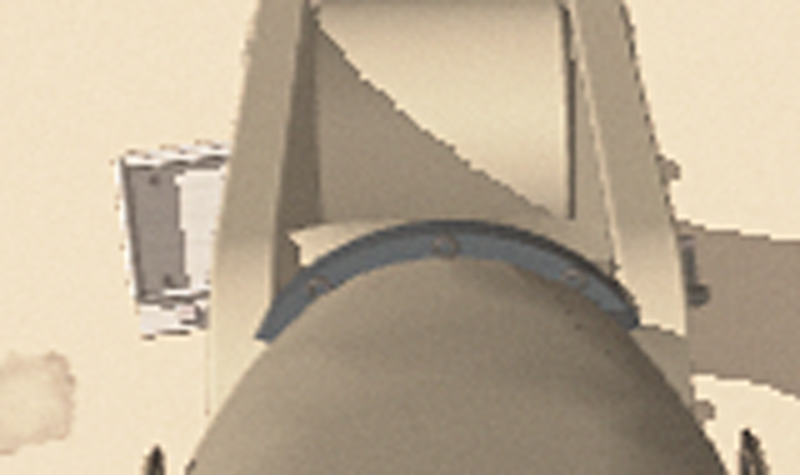

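```bash
python3 -m inch '[{"gripper":0.080,"tx":0.004,"ty":0,"tz":0,"spin":0},{"gripper":0.080,"tx":0.007,"ty":0,"tz":0,"spin":0},{"gripper":0.080,"tx":0.008,"ty":0,"tz":0,"spin":0},{"gripper":0.080,"tx":0.008,"ty":0,"tz":0,"spin":0},{"gripper":0.080,"tx":0.007,"ty":0,"tz":0,"spin":0},{"gripper":0.080,"tx":0.006,"ty":0,"tz":0,"spin":0},{"gripper":0.080,"tx":0.003,"ty":0,"tz":0,"spin":0},{"gripper":0.080,"tx":0.001,"ty":0,"tz":0,"spin":0}]'
python3 - <<'E'
from st import *
state(); f=pic("wrist","w8.png",(0,640,0,400),1.2); state()
for y in (-45,0,3,13,22): print(y,(proj(f["K"],f["extrinsics"],l2w(p,[(42,y,26)]))*1.2).round(0),(proj(f["K"],f["extrinsics"],l2w(p,[(36,y,39)]))*1.2).round(0))
E
```

```text
clock: 7.55
eef_pos: [506.7, 48.6, 2.8]
tcp_rot: [-3.141, -0.0, 1.69]
contact_force: [0.7, -3.1, 3.2]
opening: 0.936
7.55 lane [12.4  2. ] z 2.8 yawerr 0.05 F [ 0.7 -3.1  3.2] M [-0.53  0.07  0.06] op 0.936
7.6 lane [12.4  2. ] z 2.8 yawerr 0.04 F [ 0.5 -0.3  3.5] M [-0.1   0.11  0.02] op 0.934
-45 [[468. 460.]] [[457. 491.]]
0 [[476. 354.]] [[465. 378.]]
3 [[477. 346.]] [[465. 370.]]
13 [[479. 319.]] [[467. 340.]]
22 [[481. 293.]] [[469. 313.]]
```

View pics/w8.png

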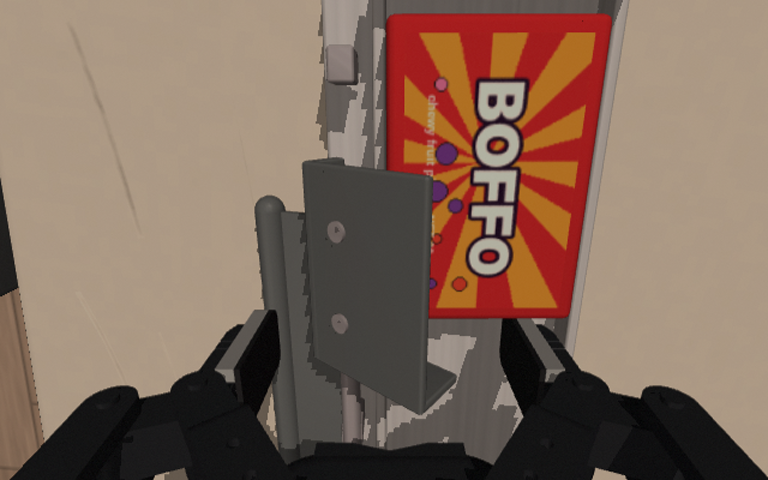

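```bash
python3 -m inch '[{"gripper":0.080,"tx":-0.004,"ty":0,"tz":0,"spin":0},{"gripper":0.080,"tx":-0.004,"ty":0,"tz":0,"spin":0},{"gripper":0.080,"tx":0,"ty":0,"tz":0,"spin":0},{"gripper":0.080,"tx":0,"ty":0,"tz":-0.006,"spin":0},{"gripper":0.080,"tx":0,"ty":0,"tz":-0.006,"spin":0},{"gripper":0.080,"tx":0,"ty":0,"tz":-0.008,"spin":0},{"gripper":0.080,"tx":0,"ty":0,"tz":-0.01,"spin":0},{"gripper":0.080,"tx":0,"ty":0,"tz":-0.01,"spin":0}]'
python3 - <<'E'
from st import *
state(); f=pic("wrist","w9.png",(0,640,0,400),1.2); state()
E
```

```text
clock: 8.4
eef_pos: [507.6, 40.2, 43.6]
tcp_rot: [-3.141, -0.0, 1.69]
contact_force: [0.6, 0.6, 0.7]
opening: 0.937
8.4 lane [12.3 -6.4] z 43.6 yawerr 0.03 F [0.6 0.6 0.7] M [-0.01  0.05 -0.02] op 0.937
8.45 lane [13.2 -6.4] z 45.0 yawerr 0.03 F [ 1.2 -0.3  1.3] M [ 0.07 -0.04  0.02] op 0.935
```

View pics/w9.png

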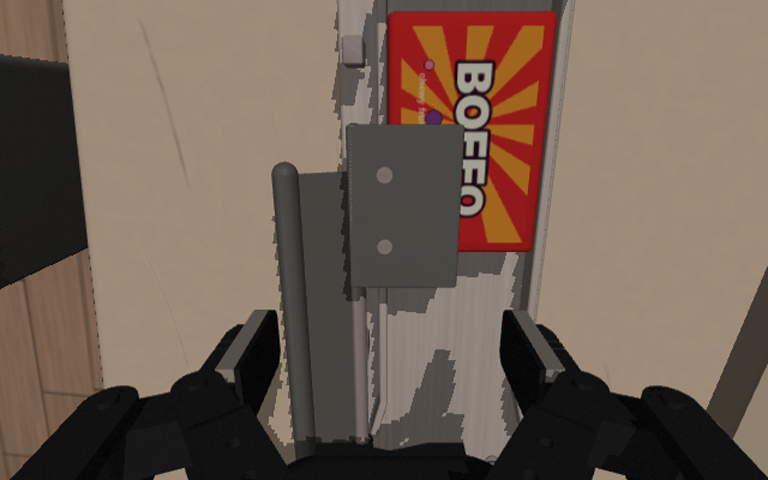

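Flap is shut, with the tin's rear edge at row 250, past the lip. I'll raise the tool clear and check from the other cameras.

```bash
python3 -m inch '[{"gripper":0.080,"tx":0,"ty":0,"tz":-0.02,"spin":0},{"gripper":0.080,"tx":0,"ty":0,"tz":-0.03,"spin":0},{"gripper":0.080,"tx":-0.02,"ty":-0.01,"tz":-0.03,"spin":0},{"gripper":0.080,"tx":-0.04,"ty":-0.02,"tz":-0.02,"spin":0},{"gripper":0.080,"tx":-0.04,"ty":-0.02,"tz":-0.02,"spin":0},{"gripper":0.080,"tx":-0.04,"ty":-0.02,"tz":0,"spin":0},{"gripper":0.080,"tx":-0.04,"ty":-0.02,"tz":0,"spin":0},{"gripper":0.080,"tx":-0.02,"ty":0,"tz":0,"spin":0}]'
python3 -m inch '[{"gripper":0.080,"tx":-0.04,"ty":-0.01,"tz":0,"spin":0},{"gripper":0.080,"tx":-0.04,"ty":-0.01,"tz":0,"spin":0},{"gripper":0.080,"tx":-0.04,"ty":-0.01,"tz":0,"spin":0},{"gripper":0.080,"tx":-0.04,"ty":-0.01,"tz":0,"spin":0},{"gripper":0.080,"tx":0,"ty":0,"tz":0,"spin":0},{"gripper":0.080,"tx":0,"ty":0,"tz":0,"spin":0},{"gripper":0.080,"tx":0,"ty":0,"tz":0,"spin":0},{"gripper":0.080,"tx":0,"ty":0,"tz":0,"spin":0}]'
python3 - <<'E'
from st import *
state(); f=pic("top","t10.png",(160,480,150,290),2.5);g=pic("scene","s10.png",(260,380,140,250),5)
im=cv2.resize(f["pixels"][165:260,240:400,::-1],None,fx=5,fy=5,interpolation=cv2.INTER_CUBIC)
def box(x0,x1,y0,y1,z): return [(x0,y0,z),(x1,y0,z),(x1,y1,z),(x0,y1,z)]
for b,col in ((box(-5,38,0,64,33),(0,255,0)),(box(12,72,13,103,26),(255,0,255)),(box(-34,-24,-165,45,30),(0,0,255))):
    cv2.polylines(im,[((proj(f["K"],f["extrinsics"],l2w(p,b))-[240,165])*5).round().astype(int)],True,col,1)
cv2.imwrite("pics/t10o.png",im)
E
```

```text
clock: 9.25
eef_pos: [440.0, -171.3, 163.3]
tcp_rot: [-3.141, 0.0, 1.688]
contact_force: [0.3, -0.3, 0.2]
opening: 0.936
clock: 10.05
eef_pos: [421.5, -331.5, 162.8]
tcp_rot: [-3.141, -0.0, 1.691]
contact_force: [-0.3, 0.5, -0.5]
opening: 0.941
10.05 lane [-117.1 -365.3] z 162.8 yawerr 0.09 F [-0.3  0.5 -0.5] M [ 0.02  0.01 -0.03] op 0.941
```

View pics/t10o.png

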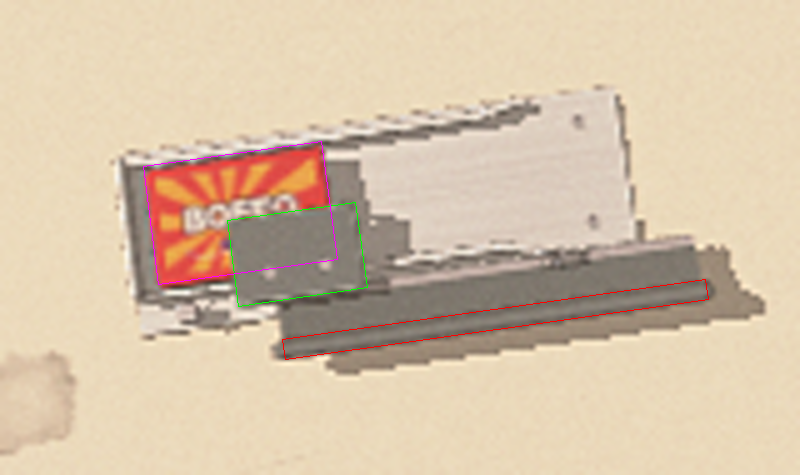

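View pics/t10.png

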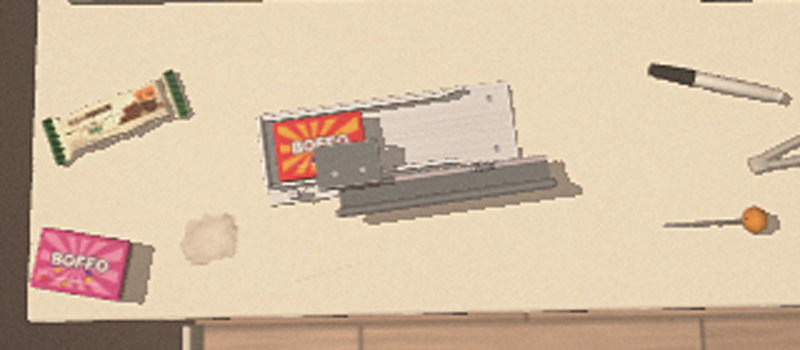

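View pics/s10.png

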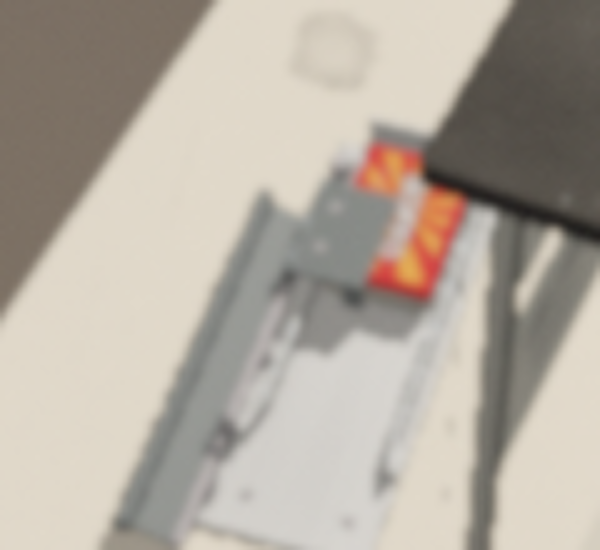

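The tin sits on the predicted outline with its rear at about lane y 13. The flap matches its shut outline, and the bystanders haven't moved.

```bash
python3 -c "
from rig import sign_off; print(sign_off())"
```

```text
the job is handed in; nothing more can be done
None
```

The mint tin is behind the flap's lip, the flap has sprung shut, and I handed the job in at about 10 s of the 35 s allowed.

**What I did:** One fingertip held the thumb bar down, with the flap at about 0.56 rad before the push and about 0.62 rad during it. The other fingertip, running in the open strip, pushed the tin along the lane. I then backed off 8 mm, lifted straight up so the flap closed, and moved the arm clear.

**Last checks:**
- **Tin:** its rear is at about lane y 13 and its centre at about y 58, inside the 48–67 window. It lies flat and straight in the lane.
- **Flap:** the cover and thumb bar match their shut outlines in the top picture.
- **Bystanders:** the bar, lollipop, marker and other tin look unmoved in the top picture. I judged this by eye and did not measure it.
- **Forces:** the highest wrist force I read was about 6.5 N, and it was near zero at the end with the robot touching nothing.

**What failed or disagreed:**
- One move command was refused because a row left out some of its values. Nothing moved, and I sent it again in full.
- The two cameras' network estimates of the tin's starting position differed by about 11 mm along the lane. I settled it with the wrist camera overlay, which put the tin's centre at about y −70.

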